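# Snap the red scraper into its clip

## Robot

A 6-joint arm with a two-finger parallel gripper is mounted at the origin on the work surface. World frame = base frame: x ahead of the robot, y to its left, z up, the work surface at z = 0. Lengths are in m, angles in rad, forces in N, time in s.
With the tool pointing down it reaches from about 0.25 to 0.8 m from the base axis. Payload 8.5 kg.
Tool frame: the origin (TCP) lies on the centre line of the jaws, within the pads' length; the fingertips stand tip_extent ahead of it and the grasp point (between the pads) lies 2 mm behind it (tip_extent is the distance from the TCP to the fingertips, in m); z points along the fingers, y is the direction in which the jaws open and shut (so a half turn about z gives the same grasp; the last joint's range is limited). The gripper opens to 85 mm and grips with 20 to 120 N. Pads are 22 mm wide; open, the fingers measure 114 mm over their backs; the gripper's body (76 mm by 85 mm) begins 54 mm behind the grasp point. The pads swing forward as they close: fully open they stand 13 mm farther back than shut.
Start: joints at [-1.238, 0.238, -0.013, 1.319, 0, 1.571], TCP at [0.171, -0.496, 0.248] pointing down, gripper open.
Joint ranges: [-2.66, 2.66], [-1.03, 1.9], [-1.14, 1.46], [-1.82, 2.27], [-1.45, 1.34], [-3.14, 3.14]. Speed limits (rad/s): [2.22, 2.22, 2.79, 3.14, 3.14, 3.14].

## Interface

Orientations are given as [roll, pitch, yaw] about the fixed x, y, z axes, in that order (R = Rz(yaw) Ry(pitch) Rx(roll)).
In Python, from bench import * gives the robot as it stands.
- The arm moves only by the tool arm_command, never from a script. Its argument "moves" is a list of rows, each a list of 2 entries, a list of its own where there are three numbers: the shift along the tool's x, y, z in units of 0.2 m (1.0 is 0.2 m), then the turn about the tool's z in units of 60 degrees (1.0 is 60 degrees). In form: [[[dx, dy, dz], yaw], ...]. A call has 1 to 8 rows; each row is the pose to reach, as a shift and turn from the pose measured when the call began, along the tool's axes at that moment; what a row does not reach only later rows make up. A row lasts 1/12 s, in which the tool goes at most 41.7 mm and 7.16 degrees, less where a joint would pass 70% of its speed; a pose out of reach is approached as far as the arm can. A call with a number of a shift or a turn outside -1 to 1 is refused whole. A call with a gripper value outside its range is refused whole. "gripper" is the closure, from -1 (fully open) to 1 (shut), so that 0 is half open, set as the call begins (left out, the last holds). The fingers move at their own pace and stop on an object; "newtons" is the grip in N (left out, the last holds). Time passes only in rows, so rows that repeat a pose let the fingers close. It gives the time, the measured TCP pose, the force and the opening at its end, in the units of the state.
- sense(): the state, without advancing time (a new reading comes with each control period).
- camera(name): name is "scene" or "top"; returns a dict with "image" (420x560x3 uint8, red, green, blue), "fx", "fy", "cx", "cy" (pixels), "k1" (the pictures are not rectified: a ray, as slopes to the right and down, at radius r is drawn at 1 + k1 r^2 times it, then the intrinsics apply), "R" (3x3) and "t" (3): a world point X has camera coordinates R X + t. Camera axes: x right, y down, z forward; pixel columns grow to the right and rows downward; lengths in m; the calibration is good to about 2 mm. A picture is of the moment at which its call begins. There is no depth.
- finish_job(): hands the job in, once; it reports no verdict.
Trained networks look in a picture, given as the dict that the camera call returned (one of the last four; its "shot" number tells which), for a name from the list of things; names that differ only in an ending like _2 or _b are one class to them, and where a whole thing is asked for, a point or a joint stands for the part that bears it (a point fixed in the world has none). Each returns a list of dicts, best first, with "score" (0 to 1); they miss things now and then, are a little off and sometimes report something else, mostly with a low value. They report only what shows in the picture. A call takes as long as a camera call. They do not tell look-alikes from the thing itself.
- spot_in(picture, name): "centre" ([column, row] in pixels, amid what is visible of it).
- place_of(picture, name): "centre" ([column, row] in pixels: a listed point, or the origin of a listed thing).
The state is a dict: "time": time; "qpos": joint angles; "qd": joint speeds; "tau": joint torques, N m; "eef_pos": TCP position; "ee_rot": TCP orientation; "wrist_force": force on the tool from outside, world axes, zero at the start; "torque": the same for the moment, N m; "grip_width": opening from 0.0 (shut) to 1.0 (fully open).
Only numpy, scipy, OpenCV 4.12 (cv2) and the standard library are available. Lean on these libraries where they do the work, as an engineer would, in place of code of your own. Each camera call takes 0.05 s, during which the arm holds its last target.

## Task

Put the red scraper away: lift it off its rest and press its handle straight down past the sprung yellow-nosed jaw into the black fork clip on its wooden base, until the handle lies fully home in both forks, its middle about midway between them, and the jaw has closed over it; then let go. Either way round will do. Leave the blue scraper where it lies.

Things in the scene. Friction and masses are not known exactly. Their poses are not given: they have to be found in the camera images.
- red_scraper_mid (a point): Middle of the red scraper's handle, on its axis: a round rod 20 mm thick, 200 mm long along x; a flat blade 52 mm wide lies at +x, 97 to 176 mm out. About 120 g, balances 25 mm towards the blade. Starts level, 38 mm above the worktop, on a fixed terracotta rest: two vee saddles 14 mm thick 120 mm apart (middle within 15 mm), fingers fit between; rest base 60 mm wide, 6 mm thick. May be rolled about x.
- blue_scraper_mid (a point): The middle of the blue scraper's handle: same shape, size and kind of rest as the red one. A bystander, to be left alone.
- clip_seat (a point): Middle of the seated handle's axis, 50 mm above the worktop; x along it, z up, jaw arms on the +y side. The fixed clip: base 200 x 90 x 8 mm; two black forks 14 mm thick at x -62 and +62 mm, slots 38 mm wide with a vee floor that centres the rod; tines up to 104 mm above the worktop at -y, 54 mm at +y. Between the forks 110 mm are free but for an 8 mm axle, top 18 mm above the worktop.
- jaw (a joint): The clip's sprung jaw, rad: 0 closed, up to 0.7 as it swings out to +y. Two linked arms 10 mm thick at x -79 and +79 mm of the clip, with yellow noses sloping from 106 mm above the worktop (y +13) down to a tip at 70 mm (y -8). A level rod coming down on them pushes them 0.2 to 0.5 rad aside with about 5 to 15 N; within 4 mm of its seat the jaw springs shut over it.
Mind the look-alikes: they are no part of the job. Of the things that look like the part that bears clip_seat, take the one that is nearest to the robot's base at the start.

How it is judged:
On the way:
1. the red scraper's handle, over the clip, pushes the sprung jaw aside (value of joint jaw above 0.08 rad and horizontal distance between red_scraper_mid and clip_seat below 0.04 m and z of red_scraper_mid in the frame of clip_seat above 0.008 m), for 0.02 s.
At the end, for the whole second after the job is handed in: The red scraper's handle lies at rest in both forks, its middle within 25 mm of the clip's middle lengthwise, 12 mm across and 10 mm in height, in line with the clip within about 10 degrees (either way round), and the jaw is closed (under 0.1 rad) over it (x of red_scraper_mid in the frame of clip_seat between -0.025 and 0.025 m and y of red_scraper_mid in the frame of clip_seat between -0.012 and 0.012 m and z of red_scraper_mid in the frame of clip_seat between -0.01 and 0.01 m and angle between the x axis of red_scraper_mid and the x axis of clip_seat, either way round below 0.18 rad and value of joint jaw below 0.1 rad and linear speed of red_scraper below 0.03 m/s); the robot touches nothing.
It fails at once if the blue scraper is moved by more than 30 mm (distance of blue_scraper_mid from where it was at the start of the episode above 0.03 m).
It also fails if it takes over 38 s, if anything falls off the work surface, if the arm or the gripper's body presses on something with over 40 N, if the wrist force passes 120 N, or if a joint passes its speed limit or range.

## Working session

There is one attempt and no reset: what is moved stays moved. The work goes in short steps, Python scripts to look and compute and a tool call to move; the robot and the scene stay as the last step left them, time stands still between calls to the robot, and variables do not carry over. Pictures are saved under pics/ and viewed, and the job is handed in when it is done.

Besides the shell and the picture viewer there is one more tool, called after ">>>" by a JSON object that holds its "method" and its "body". arm_command: Moves the arm, as the interface text tells. Its arguments: {"type":"object","properties":{"moves":{"type":"array"},"gripper":{"type":"number"},"newtons":{"type":"number"}},"required":["moves"]}

```bash
ls; mkdir -p pics; cat > h.py <<'E'
from bench import *
import numpy as np, cv2
def ray(p,uv):
    x=(uv[0]-p["cx"])/p["fx"]; y=(uv[1]-p["cy"])/p["fy"]
    rd=np.hypot(x,y); r=rd
    for _ in range(30): r=rd/(1+p["k1"]*r*r)
    s=r/rd if rd>0 else 1
    R=np.array(p["R"]);t=np.array(p["t"])
    d=R.T@np.array([x*s,y*s,1.]); return -R.T@t,d
def atz(p,uv,z):
    o,d=ray(p,uv); return o+d*(z-o[2])/d[2]
def proj(p,X):
    c=np.array(p["R"])@np.array(X)+np.array(p["t"]); x,y=c[:2]/c[2]; s=1+p["k1"]*(x*x+y*y)
    return np.array([p["fx"]*x*s+p["cx"],p["fy"]*y*s+p["cy"]])
def save(p,n): cv2.imwrite("pics/"+n,cv2.cvtColor(p["image"],cv2.COLOR_RGB2BGR))
E
python3 - <<'E'
from h import *
s=sense();print(s)
for n in ("scene","top"):
    p=camera(n); save(p,n+"0.png"); print(n,"cam at",-np.array(p["R"]).T@np.array(p["t"]),p["R"])
    for name,z in (("red_scraper_mid",.038),("blue_scraper_mid",.038),("clip_seat",.05)):
        for f in (place_of,spot_in):
            for d in f(p,name): print(f.__name__,name,d,atz(p,d["centre"],z).round(4))
E
```

```text
pics
{'time': 0.0, 'qpos': array([-1.23800685e+00,  2.38739815e-01, -1.42502955e-02,  1.31919222e+00,
       -4.90316686e-05,  1.57081902e+00]), 'qd': array([-0.00153811,  0.00116021,  0.00110059,  0.00133062, -0.00083401,
       -0.00033981]), 'tau': array([-2.10924307e-03, -5.38773215e+01,  3.46435976e+01,  1.85201259e-02,
       -9.57118937e-05, -5.93866982e-07]), 'eef_pos': array([ 0.1713671 , -0.49583338,  0.24770064]), 'ee_rot': array([-3.14020665e+00,  4.90630738e-05,  3.32766853e-01]), 'wrist_force': array([ 0.18194038,  0.9364868 , -0.86812981]), 'torque': array([-0.01897387,  0.01392965, -0.04360082]), 'grip_width': 0.9975173121023597}
scene cam at [1.45361191 0.10576718 0.97611984] [[ 0.03582354  0.9991293  -0.02138492]
 [ 0.67784329 -0.04001662 -0.73411657]
 [-0.73433313  0.01180303 -0.67868663]]
call red_scraper_mid {'centre': [233.8, 249.5], 'score': 0.6} [0.5613 0.007  0.038 ]
call red_scraper_mid {'centre': [232.1, 281.5], 'score': 0.59} [0.6679 0.0055 0.038 ]
call blue_scraper_mid {'centre': [126.6, 237.3], 'score': 0.67} [ 0.5017 -0.2845  0.038 ]
call blue_scraper_m
[... 613 characters left out ...]
68 -0.00744695 -0.99873301]]
call red_scraper_mid {'centre': [310.4, 186.0], 'score': 0.93} [0.5607 0.0078 0.038 ]
call red_scraper_mid {'centre': [311.1, 153.1], 'score': 0.79} [0.6613 0.0059 0.038 ]
call blue_scraper_mid {'centre': [407.2, 211.1], 'score': 0.63} [ 0.4864 -0.2862  0.038 ]
call blue_scraper_mid {'centre': [403.2, 181.8], 'score': 0.63} [ 0.5756 -0.2747  0.038 ]
call clip_seat {'centre': [132.5, 257.6], 'score': 0.64} [0.3418 0.5384 0.05  ]
call clip_seat {'centre': [230.3, 206.6], 'score': 0.58} [0.4958 0.2488 0.05  ]
call clip_seat {'centre': [232.7, 207.9], 'score': 0.87} [0.492  0.2416 0.05  ]
call clip_seat {'centre': [137.0, 256.0], 'score': 0.78} [0.3466 0.5251 0.05  ]
```

View pics/scene0.png

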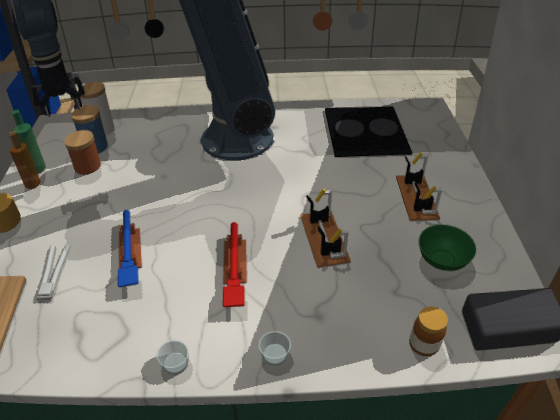

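View pics/top0.png

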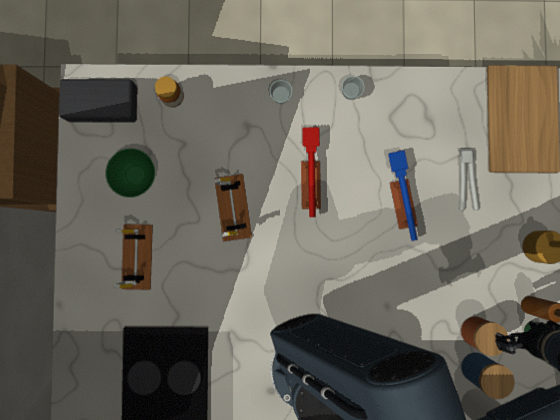

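The top picture shows the red scraper at about (311,180) with its blade away from the robot. There are two clips, at (231,207) and (135,257). The first is 0.55 m from the base and the second 0.64 m, so the first is the target. Next I zoom in to get exact axes.

```bash
python3 - <<'E'
from h import *
p=camera("top"); q=camera("scene")
im=cv2.cvtColor(p["image"],cv2.COLOR_RGB2BGR)
a=cv2.resize(im[160:250,205:340],None,fx=5.9,fy=5.9,interpolation=cv2.INTER_CUBIC)
cv2.imwrite("pics/t1.png",a)
im2=cv2.cvtColor(q["image"],cv2.COLOR_RGB2BGR)
cv2.imwrite("pics/s1.png",cv2.resize(im2[180:275,290:365],None,fx=6,fy=6,interpolation=cv2.INTER_CUBIC))
for pp in (p,q):
    h=cv2.cvtColor(pp["image"],cv2.COLOR_RGB2HSV)
    m=(((h[...,0]<4)|(h[...,0]>176))&(h[...,1]>225)&(h[...,2]>100)).astype(np.uint8)
    n,l,st,c=cv2.connectedComponentsWithStats(m)
    i=1+np.argmax(st[1:,4]); v,u=np.nonzero(l==i)
    print(st[i])
    P=np.array([atz(pp,(a,b),.038)[:2] for a,b in zip(u,v)])
    # handle centerline by slices along x world
    for x0 in np.arange(.44,.76,.02):
        k=abs(P[:,0]-x0)<.01
        if k.sum(): print(round(x0,2),k.sum(),P[k,1].mean().round(4),np.ptp(P[k,1]).round(4))
    print("ends",P[:,0].min(),P[:,0].max())
E
```

```text
[303 128  12  37  82]
0.62 1 0.0122 0.0
0.64 20 0.0065 0.0122
0.66 23 0.0081 0.0213
0.68 10 0.0185 0.0305
0.7 6 0.0272 0.0031
0.72 14 0.0229 0.0122
0.74 8 0.024 0.0153
ends 0.6278071520252856 0.7383324169238674
[232 232   2   2   2]
0.5 2 0.0019 0.0028
ends 0.4968611098413419 0.5008022597656238
```

View pics/t1.png

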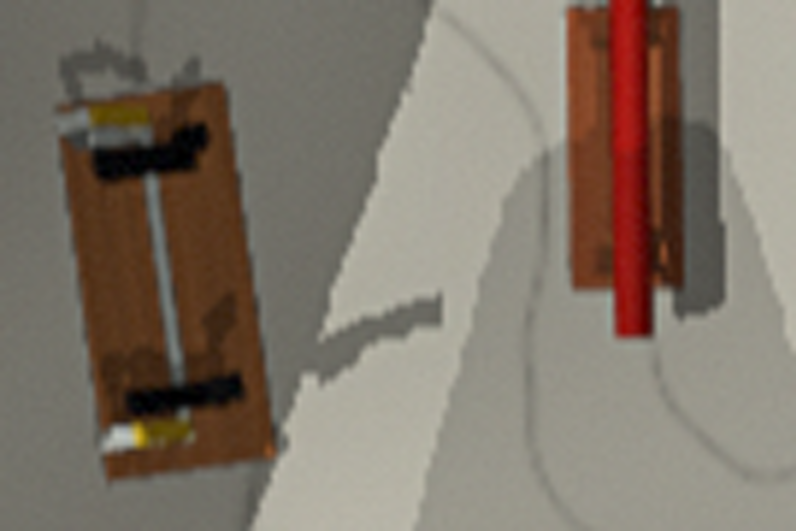

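View pics/s1.png

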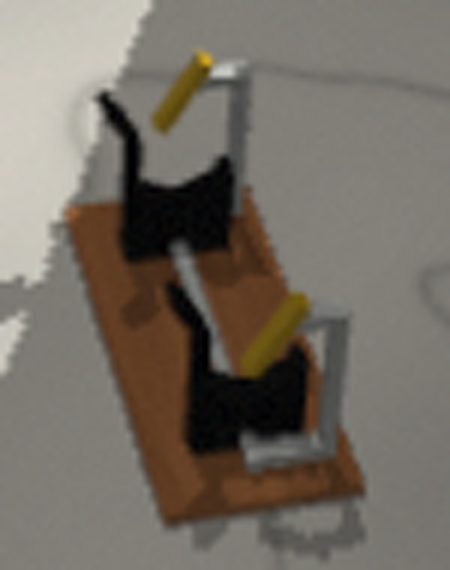

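```bash
python3 - <<'E'
from h import *
p=camera("top"); q=camera("scene")
f=lambda x,y:(205-.5+.5/5.9+x/5.9,160-.5+.5/5.9+y/5.9)
C=np.array([atz(p,f(*c),.008)[:2] for c in ((57,105),(225,83),(275,455),(110,480))])
print(C, C.mean(0))
ax=(C[0]+C[1]-C[2]-C[3])/2; print("len",np.linalg.norm(ax),"yaw",np.arctan2(ax[1],ax[0]))
g=lambda x,y:(290-.5+.08+x/6,180-.5+.08+y/6)
D=np.array([atz(q,g(*c),.008)[:2] for c in ((67,213),(245,190),(362,490),(168,523))])
print("scene",D,D.mean(0)); ax=(D[2]+D[3]-D[0]-D[1])/2; print(np.linalg.norm(ax),np.arctan2(ax[1],ax[0]))
for n,pp in (("top",p),("scene",q)):
    im=pp["image"].astype(int); r,gg,b=im[...,0],im[...,1],im[...,2]
    m=((r>70)&(gg<.25*r)&(b<.3*r)).astype(np.uint8)
    k,l,st,c=cv2.connectedComponentsWithStats(m); i=1+np.argmax(st[1:,4]); v,u=np.nonzero(l==i); print(n,st[i])
    P=np.array([atz(pp,(a,bb),.038)[:2] for a,bb in zip(u,v)])
    xs=[];ys=[]
    for x0 in np.arange(.46,.76,.015):
        k=abs(P[:,0]-x0)<.0075
        if k.sum():
            print(round(x0,3),k.sum(),P[k,1].mean().round(4),np.ptp(P[k,1]).round(4))
    print("ends",P[:,0].min(),P[:,0].max())
E
```

```text
[[0.58841624 0.30331723]
 [0.60064246 0.21528757]
 [0.40576673 0.18730099]
 [0.39221336 0.27318042]] [0.4967597  0.24477155]
len 0.1976871353213628 yaw 0.14754326209239316
scene [[0.4090461  0.19026778]
 [0.39795064 0.27599456]
 [0.59168943 0.30471492]
 [0.60548888 0.21955511]] [0.50104376 0.24763309]
0.1972349777856193 0.14758744500074178
top [303 128  16  89 722]
0.475 24 0.003 0.0121
0.49 27 0.0035 0.0152
0.505 30 0.0044 0.0152
0.52 30 0.0044 0.0152
0.535 29 0.0047 0.0152
0.55 25 0.0042 0.0152
0.565 30 0.0045 0.0152
0.58 30 0.0045 0.0152
0.595 30 0.0046 0.0152
0.61 33 0.0056 0.0183
0.625 33 0.0067 0.0183
0.64 28 0.0059 0.0183
0.655 25 0.0062 0.0122
0.67 42 0.0065 0.0244
0.685 66 0.0073 0.0458
0.7 66 0.0085 0.0458
0.715 78 0.0073 0.0458
0.73 80 0.0079 0.0458
0.745 16 0.0079 0.0458
ends 0.46965275778639276 0.7386655298593543
scene [223 223  21  84 866]
0.46 9 0.0044 0.011
0.475 22 0.0046 0.0136
0.49 24 0.0043 0.0137
0.505 23 0.0045 0.0135
0.52 30 0.0069 0.0161
0.535 28 0.0068 0.016
0.55 26 0.0066 0.0157
0.565 25 0.0066 0.0157
0.58 27 0.0062 0.013
0.595 27 0.0075 0.0129
0.61 24 0.0074 0.0128
0.625 37 0.0081 0.0176
0.64 37 0.0077 0.0175
0.655 39 0.0091 0.0268
0.67 61 0.0087 0.0292
0.685 87 0.0099 0.0458
0.7 102 0.0087 0.0477
0.715 105 0.0089 0.0475
0.73 106 0.0094 0.0471
0.745 27 0.005 0.0443
ends 0.46201852060919524 0.7416037778222062
```

```bash
python3 -c "
import bench;print([ (n,getattr(bench,n)) for n in dir(bench) if not n.startswith('_')])" | head -c 1500
cat >> h.py <<'E'
from scipy.spatial.transform import Rotation as Ro
def to(x,y,z,yaw):
    s=sense(); R=Ro.from_euler("xyz",s["ee_rot"]).as_matrix()
    d=R.T@(np.array([x,y,z])-s["eef_pos"])/.2
    dy=-(yaw-s["ee_rot"][2]); dy=(dy+np.pi/2)%np.pi-np.pi/2
    print("t",round(s["time"],2),"tcp",s["eef_pos"].round(4),s["ee_rot"].round(4),"w",round(s["grip_width"],3),"F",s["wrist_force"].round(1)," CMD",d.round(4),round(dy/np.radians(60),4))
E
python3 -c "
from h import *
to(.563,.0055,.2,.018)"
```

```text
[('Unreachable', <class 'bench.Unreachable'>), ('camera', <function make.<locals>.drawn_camera at 0x7f8ffa064180>), ('finish_job', <function connect.<locals>.done at 0x7f8ff9fd77e0>), ('place_of', <function make.<locals>.keyed.<locals>.call at 0x7f8ffa064900>), ('sense', <function make.<locals>.<lambda> at 0x7f8ffa064680>), ('spot_in', <function make.<locals>.keyed.<locals>.call at 0x7f8ffa0647c0>), ('tip_extent', 0.017)]
t 0.9 tcp [ 0.1715 -0.4961  0.2483] [-3.1415  0.      0.3328] w 0.998 F [-0.7  0.2 -0.2]  CMD [ 2.6695 -1.731   0.2416] 0.3006
```

>>> {"method": "arm_command", "body": {"moves": [[[1.0,-0.65,0.08],0.12],[[1.0,-0.65,0.08],0.24],[[1.0,-0.65,0.08],0.3],[[1.0,-0.65,0.08],0.3],[[1.0,-0.65,0.08],0.3],[[1.0,-0.65,0.08],0.3]], "gripper": -1}}

```text
time: 1.4
eef_pos: [0.3189, -0.306, 0.2323]
ee_rot: [3.142, -0.0, 0.018]
wrist_force: [1.3, -0.8, 0.3]
grip_width: 0.999
```

```bash
python3 -c "
from h import *
to(.563,.0055,.2,.018)"
```

```text
t 1.4 tcp [ 0.3189 -0.306   0.2323] [ 3.1415e+00 -4.0000e-04  1.8500e-02] w 0.999 F [ 1.3 -0.8  0.3]  CMD [ 1.249  -1.5346  0.1621] 0.0005
```

>>> {"method": "arm_command", "body": {"moves": [[[0.7,-0.85,0.1],0],[[0.7,-0.85,0.1],0],[[0.7,-0.85,0.1],0],[[0.7,-0.85,0.1],0],[[0.7,-0.85,0.1],0],[[0.7,-0.85,0.1],0],[[0.7,-0.85,0.1],0],[[0.7,-0.85,0.1],0]]}}

```text
time: 2.07
eef_pos: [0.456, -0.1326, 0.2122]
ee_rot: [3.142, 0.0, 0.021]
wrist_force: [0.2, -0.2, 0.1]
grip_width: 0.999
```

```bash
python3 -c "
from h import *
to(.563,.0055,.16,.018)"
```

```text
t 2.07 tcp [ 0.456  -0.1326  0.2122] [3.1416e+00 2.0000e-04 2.1000e-02] w 0.999 F [ 0.2 -0.2  0.1]  CMD [ 0.5495 -0.6792  0.2607] 0.0029
```

>>> {"method": "arm_command", "body": {"moves": [[[0.55,-0.68,0.26],0.003],[[0.55,-0.68,0.26],0.003],[[0.55,-0.68,0.26],0.003],[[0.55,-0.68,0.26],0.003],[[0.55,-0.68,0.26],0.003],[[0.55,-0.68,0.26],0.003],[[0.55,-0.68,0.26],0.003],[[0.55,-0.68,0.26],0.003]]}}

```text
time: 2.73
eef_pos: [0.5624, 0.0042, 0.1605]
ee_rot: [3.141, 0.001, 0.017]
wrist_force: [0.7, -0.8, 0.1]
grip_width: 1.001
```

```bash
python3 -c "
from h import *
to(.563,.0055,.036,.018)
p=camera('scene');save(p,'s2.png')
cv2.imwrite('pics/s2z.png',cv2.resize(cv2.cvtColor(p['image'],cv2.COLOR_RGB2BGR)[150:320,150:350],None,fx=3.5,fy=3.5))"
```

```text
t 2.73 tcp [0.5624 0.0042 0.1605] [3.1411e+00 6.0000e-04 1.6600e-02] w 1.001 F [ 0.7 -0.8  0.1]  CMD [ 0.0037 -0.0069  0.6225] -0.0013
```

View pics/s2z.png

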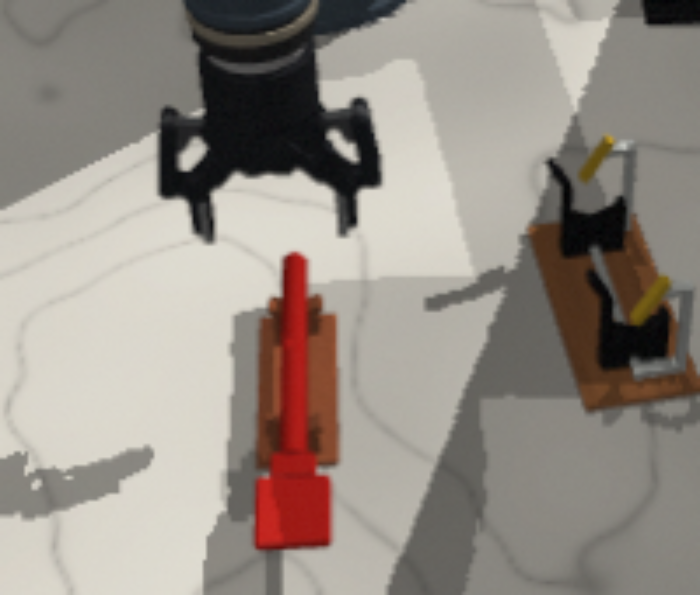

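The gripper stands centred over the red handle (pixel ~295,330 in the zoom) and open. I go down next.

>>> {"method": "arm_command", "body": {"moves": [[[0.004,-0.007,0.15],0],[[0.004,-0.007,0.3],0],[[0.004,-0.007,0.42],0],[[0.004,-0.007,0.52],0],[[0.004,-0.007,0.58],0],[[0.004,-0.007,0.62],0],[[0.004,-0.007,0.62],0],[[0.004,-0.007,0.62],0]]}}

```text
time: 3.45
eef_pos: [0.5632, 0.0046, 0.0375]
ee_rot: [3.141, -0.0, 0.015]
wrist_force: [0.1, -0.3, -0.3]
grip_width: 0.999
```

```bash
python3 -c "
from h import *
to(.563,.0055,.036,.018)"
```

```text
t 3.45 tcp [0.5632 0.0046 0.0375] [ 3.1411e+00 -4.0000e-04  1.4900e-02] w 0.999 F [ 0.1 -0.3 -0.3]  CMD [-0.001  -0.0046  0.0073] -0.0029
```

>>> {"method": "arm_command", "body": {"moves": [[[0,-0.004,0.007],0],[[0,-0.004,0.007],0],[[0,-0.004,0.007],0],[[0,-0.004,0.007],0],[[0,-0.004,0.007],0],[[0,-0.004,0.007],0],[[0,-0.004,0.007],0],[[0,-0.004,0.007],0]], "gripper": 1, "newtons": 40}}

```text
time: 4.12
eef_pos: [0.5634, 0.0064, 0.0366]
ee_rot: [-3.14, -0.001, 0.016]
wrist_force: [-2.5, 5.2, 6.1]
grip_width: 0.22
```

>>> {"method": "arm_command", "body": {"moves": [[[0,0,0],0],[[0,0,0],0],[[0,0,0],0],[[0,0,0],0]], "newtons": 80}}

```text
time: 4.45
eef_pos: [0.5635, 0.0066, 0.0368]
ee_rot: [-3.14, -0.001, 0.016]
wrist_force: [-0.7, 1.5, 2.7]
grip_width: 0.203
```

>>> {"method": "arm_command", "body": {"moves": [[[0,0,-0.04],0],[[0,0,-0.12],0],[[0,0,-0.25],0],[[0,0,-0.4],0],[[0,0,-0.55],0],[[0,0,-0.7],0],[[0,0,-0.8],0],[[0,0,-0.8],0]]}}

```text
time: 5.12
eef_pos: [0.5651, 0.0061, 0.2017]
ee_rot: [-3.14, -0.008, 0.016]
wrist_force: [1.0, -0.7, -0.7]
grip_width: 0.208
```

```bash
python3 -c "
from h import *
to(.498,.246,.19,.1476)
for n in ('top','scene'):
    pp=camera(n);save(pp,n+'3.png')
    for d in place_of(pp,'red_scraper_mid'): print(n,d,atz(pp,d['centre'],sense()['eef_pos'][2]+.001))
    for d in place_of(pp,'clip_seat'): print(n,d,atz(pp,d['centre'],.05))
"
```

```text
t 5.12 tcp [0.5651 0.0061 0.2017] [-3.1403 -0.0082  0.0157] w 0.208 F [ 1.  -0.7 -0.7]  CMD [-0.3171 -1.2048  0.0573] -0.1259
top {'centre': [132.7, 258.0], 'score': 0.79} [0.34059539 0.5377635  0.05      ]
top {'centre': [231.0, 206.1], 'score': 0.57} [0.49736343 0.24672228 0.05      ]
scene {'centre': [226.9, 201.1], 'score': 0.69} [0.55337236 0.0030421  0.19638125]
scene {'centre': [418.5, 185.0], 'score': 0.91} [0.34558063 0.5395499  0.05      ]
scene {'centre': [327.7, 227.2], 'score': 0.9} [0.50559965 0.25433933 0.05      ]
```

View pics/scene3.png

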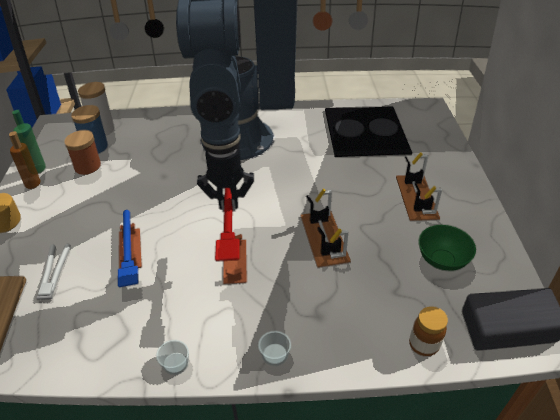

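The handle is held, with the blade towards the camera at (228,245), and the rest is empty. Now I carry it over the clip.

>>> {"method": "arm_command", "body": {"moves": [[[-0.05,-0.15,0],-0.03],[[-0.1,-0.3,0],-0.06],[[-0.15,-0.5,0],-0.1],[[-0.2,-0.65,0],-0.126],[[-0.22,-0.8,0],-0.126],[[-0.25,-0.9,0],-0.126],[[-0.25,-0.9,0],-0.126],[[-0.25,-0.9,0],-0.126]]}}

```text
time: 6.08
eef_pos: [0.5234, 0.1198, 0.1953]
ee_rot: [-3.108, 0.003, 0.208]
wrist_force: [-0.3, -0.6, -1.2]
grip_width: 0.208
```

```bash
python3 -c "
from h import *
to(.498,.246,.19,.1476)"
```

```text
t 6.08 tcp [0.5234 0.1198 0.1953] [-3.1076e+00  2.6000e-03  2.0760e-01] w 0.208 F [-0.3 -0.6 -1.2]  CMD [ 0.0061 -0.6423  0.0484] 0.0573
```

>>> {"method": "arm_command", "body": {"moves": [[[0,-0.15,0],0.03],[[0,-0.3,0],0.057],[[0,-0.45,0.02],0.057],[[0,-0.55,0.03],0.057],[[0.006,-0.63,0.04],0.057],[[0.006,-0.64,0.05],0.057],[[0.006,-0.64,0.05],0.057],[[0.006,-0.64,0.05],0.057]]}}

```text
time: 6.75
eef_pos: [0.5222, 0.1309, 0.1905]
ee_rot: [-3.074, 0.006, 0.21]
wrist_force: [-0.3, 0.6, -0.0]
grip_width: 0.21
```

>>> {"method": "arm_command", "body": {"moves": [[[0,0,0],0],[[0,0,0],0]]}}

```text
time: 6.92
eef_pos: [0.5221, 0.1309, 0.1904]
ee_rot: [-3.074, 0.006, 0.21]
wrist_force: [1.3, -0.2, -1.5]
grip_width: 0.208
```

```bash
python3 -c "
from h import *
to(.498,.246,.19,.1476)"
```

```text
t 6.92 tcp [0.5221 0.1309 0.1904] [-3.0743  0.0059  0.2105] w 0.208 F [ 1.3 -0.2 -1.5]  CMD [ 0.0023 -0.5865  0.0417] 0.06
```

```bash
python3 -c "
from h import *
s=sense();print(s['qpos'].round(3),s['tau'].round(2))
lo=np.array([-2.66,-1.03,-1.14,-1.82,-1.45,-3.14]);hi=np.array([2.66,1.9,1.46,2.27,1.34,3.14]);print(s['qpos']-lo,hi-s['qpos'])"
```

```text
[ 0.209  0.29  -0.094  1.193  0.067  3.141] [-2.000e-02 -5.715e+01  3.377e+01  2.000e-02  2.800e-01 -0.000e+00]
[2.86946547 1.32017816 1.04635092 3.01298552 1.51724687 6.2806029 ] [ 2.45053453e+00  1.60982184e+00  1.55364908e+00  1.07701448e+00
  1.27275313e+00 -6.02896132e-04]
```

Joint 6 is at its range limit (3.14). Since either way round is allowed, I swing the scraper half a turn the free way.

>>> {"method": "arm_command", "body": {"moves": [[[0,0,-0.05],-0.08],[[0,0,-0.05],-0.19],[[0,0,-0.05],-0.3],[[0,0,-0.05],-0.41],[[0,0,-0.05],-0.52],[[0,0,-0.05],-0.63],[[0,0,-0.05],-0.74],[[0,0,-0.05],-0.84]]}}

```text
time: 7.58
eef_pos: [0.5223, 0.1303, 0.2005]
ee_rot: [-3.094, -0.048, 1.095]
wrist_force: [-0.9, 0.1, -0.9]
grip_width: 0.208
```

>>> {"method": "arm_command", "body": {"moves": [[[0,0,0],-0.11],[[0,0,0],-0.22],[[0,0,0],-0.33],[[0,0,0],-0.44],[[0,0,0],-0.55],[[0,0,0],-0.66],[[0,0,0],-0.77],[[0,0,0],-0.87]]}}

```text
time: 8.25
eef_pos: [0.5224, 0.1303, 0.2006]
ee_rot: [3.132, -0.067, 2.013]
wrist_force: [-0.6, 0.1, -1.2]
grip_width: 0.205
```

>>> {"method": "arm_command", "body": {"moves": [[[0,0,0],-0.11],[[0,0,0],-0.22],[[0,0,0],-0.33],[[0,0,0],-0.44],[[0,0,0],-0.55],[[0,0,0],-0.66],[[0,0,0],-0.77],[[0,0,0],-0.85]]}}

```text
time: 8.92
eef_pos: [0.5224, 0.1303, 0.2007]
ee_rot: [3.083, -0.034, 2.91]
wrist_force: [0.5, -0.2, -0.7]
grip_width: 0.205
```

```bash
python3 -c "
from h import *
to(.498,.246,.19,.1476); print(sense()['qpos'].round(3))"
```

```text
t 8.92 tcp [0.5224 0.1303 0.2007] [ 3.0833 -0.0337  2.91  ] w 0.205 F [ 0.5 -0.2 -0.7]  CMD [0.2497 0.5305 0.0929] -0.3621
[ 0.208  0.285 -0.074  1.217  0.067  0.441]
```

>>> {"method": "arm_command", "body": {"moves": [[[0.02,0.07,0],-0.1],[[0.07,0.16,0],-0.2],[[0.12,0.27,0],-0.3],[[0.17,0.37,0],-0.36],[[0.21,0.45,0.03],-0.36],[[0.25,0.53,0.05],-0.36],[[0.25,0.53,0.05],-0.36],[[0.25,0.53,0.05],-0.36]]}}

```text
time: 9.58
eef_pos: [0.4977, 0.246, 0.1984]
ee_rot: [3.075, -0.01, -2.995]
wrist_force: [-0.5, -0.3, -0.7]
grip_width: 0.208
```

>>> {"method": "arm_command", "body": {"moves": [[[0,0,0],0],[[0,0,0],0]]}}

```text
time: 9.75
eef_pos: [0.4979, 0.2454, 0.1986]
ee_rot: [3.075, -0.01, -2.995]
wrist_force: [-0.0, 0.0, -1.5]
grip_width: 0.205
```

```bash
cat > chk.py <<'E'
from h import *
import sys
to(.498,.246,.13,.1476)
s=sense(); R=Ro.from_euler("xyz",s["ee_rot"]).as_matrix(); print("rodaxis",R[:,0].round(4))
p=camera('scene');q=camera('top');n=sys.argv[1]
a=cv2.cvtColor(p['image'],cv2.COLOR_RGB2BGR)[140:300,240:420]; b=cv2.cvtColor(q['image'],cv2.COLOR_RGB2BGR)[140:300,150:330]
a=cv2.resize(a,(450,400),interpolation=cv2.INTER_CUBIC);b=cv2.resize(b,(450,400),interpolation=cv2.INTER_CUBIC)
cv2.imwrite('pics/%s.png'%n,cv2.resize(np.hstack([a,b]),(800,356)))
for pp,nn in ((p,'scene'),(q,'top')):
    for d in place_of(pp,'red_scraper_mid'): print(nn,d,atz(pp,d['centre'],s['eef_pos'][2]+.001))
E
python3 chk.py c4
```

```text
t 9.75 tcp [0.4979 0.2454 0.1986] [ 3.0754 -0.0099 -2.9955] w 0.205 F [-0.   0.  -1.5]  CMD [-0.0041 -0.0198  0.3423] -0.0014
rodaxis [-0.9893 -0.1456  0.0099]
scene {'centre': [325.7, 178.3], 'score': 0.88} [0.48592173 0.24456105 0.19958115]
```

View pics/c4.png

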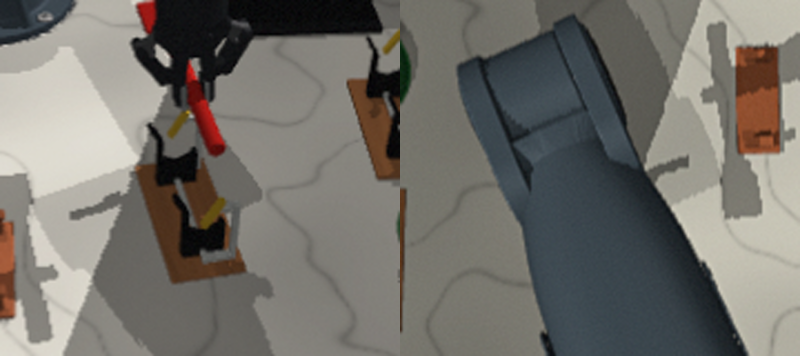

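```bash
python3 -c "
from h import *
s=sense(); R=Ro.from_euler('xyz',s['ee_rot']).as_matrix(); p=camera('scene'); c=s['eef_pos']-R[:,2]*.0012
for d in (-.1,-.05,-.03,.03,.1): print(d,proj(p,c+R[:,0]*d))
im=p['image'].astype(int); r,g,b=im[...,0],im[...,1],im[...,2]
m=(r>70)&(g<.3*r)&(b<.35*r)
for v in range(165,215):
    u=np.nonzero(m[v,318:350])[0]+318
    if len(u): print(v,u.min(),u.max(),end='; ')
# clip checks: project vees/noses
"
```

```text
-0.1 [337.44755051 208.32171553]
-0.05 [331.84034444 194.40383606]
-0.03 [329.68581532 189.0690399 ]
0.03 [323.5073167  173.81044918]
0.1 [316.80294271 157.31976266]
169 324 325; 170 324 325; 171 324 326; 172 324 326; 173 324 326; 174 324 327; 175 324 327; 176 324 328; 177 324 328; 178 325 329; 179 325 329; 180 325 329; 181 325 330; 182 325 330; 183 325 331; 184 325 331; 185 325 332; 186 325 332; 187 326 332; 188 327 333; 189 327 333; 190 327 334; 191 328 334; 192 328 335; 193 329 335; 194 329 335; 195 329 336; 196 330 336; 197 330 337; 198 330 337; 199 331 337; 200 331 338; 201 332 338; 202 332 339; 203 333 339; 204 333 340; 205 333 340; 206 334 340; 207 334 340; 208 335 339; 209 336 336;
```

```bash
python3 -c "
from h import *
s=sense(); R=Ro.from_euler('xyz',s['ee_rot']).as_matrix(); p=camera('scene'); c=s['eef_pos']-R[:,2]*.0012
for d in (.097,.176): print(d,[proj(p,c+R[:,0]*d+R[:,1]*w) for w in (-.026,.026)])
cv2.imwrite('pics/c5.png',cv2.resize(cv2.cvtColor(p['image'],cv2.COLOR_RGB2BGR)[120:220,270:360],None,fx=6,fy=6,interpolation=cv2.INTER_CUBIC))
"
```

```text
0.097 [array([307.35150187, 159.73988215]), array([326.83772659, 156.25400886])]
0.176 [array([300.75254791, 142.49247568]), array([319.43317658, 139.21946077])]
```

View pics/c5.png

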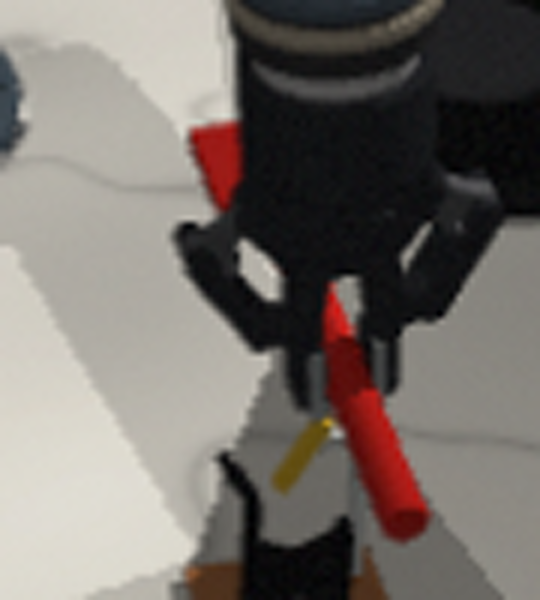

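The free end (338,207) and the blade corner (302,142) match the predicted pixels within about 1 px, so the rod is level, aligned and a few mm off centre. Next I descend.

```bash
python3 -c "
from h import *
to(.501,.246,.125,.1476)"
```

```text
t 10.05 tcp [0.4979 0.2456 0.1985] [ 3.0753 -0.01   -2.9958] w 0.21 F [-0.7  0.3 -0.2]  CMD [-0.0194 -0.0245  0.3667] -0.0017
```

>>> {"method": "arm_command", "body": {"moves": [[[-0.01,-0.01,0.07],0],[[-0.019,-0.02,0.17],0],[[-0.019,-0.025,0.25],0],[[-0.019,-0.025,0.32],0],[[-0.019,-0.025,0.367],0],[[-0.019,-0.025,0.367],0],[[-0.019,-0.025,0.367],0],[[-0.019,-0.025,0.367],0]]}}

```text
time: 10.72
eef_pos: [0.5014, 0.2461, 0.1258]
ee_rot: [3.075, -0.009, -2.996]
wrist_force: [1.0, -0.7, -1.1]
grip_width: 0.206
```

```bash
python3 chk.py c6; python3 -c "
from h import *
to(.501,.246,.08,.1476)
to(.501,.246,.0485,.1476)"
```

```text
t 10.72 tcp [0.5014 0.2461 0.1258] [ 3.075  -0.0089 -2.9957] w 0.206 F [ 1.  -0.7 -1.1]  CMD [ 0.0173  0.0035 -0.0209] -0.0017
rodaxis [-0.9893 -0.1453  0.0089]
scene {'centre': [325.5, 202.3], 'score': 0.77} [0.49291653 0.24645014 0.12675807]
t 10.92 tcp [0.5013 0.2461 0.1257] [ 3.0749 -0.0087 -2.9957] w 0.208 F [-0.3 -1.1 -1. ]  CMD [-0.0003 -0.0155  0.2279] -0.0016
t 10.92 tcp [0.5013 0.2461 0.1257] [ 3.0749 -0.0087 -2.9957] w 0.208 F [-0.3 -1.1 -1. ]  CMD [-0.0017 -0.0259  0.385 ] -0.0016
```

View pics/c6.png

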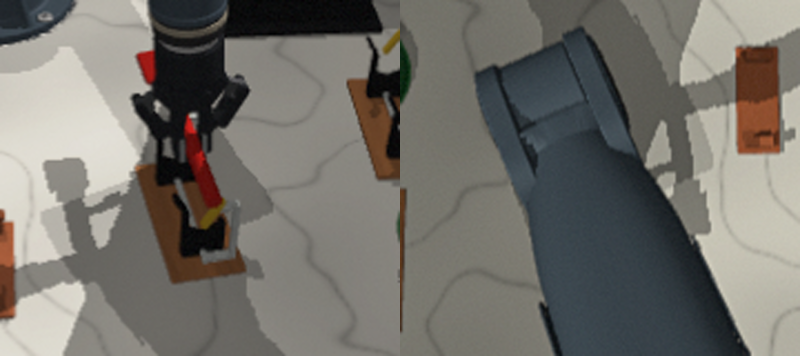

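The rod lies just above the near yellow nose (210,213), between the tine and the arm. I press down slowly.

>>> {"method": "arm_command", "body": {"moves": [[[0,-0.002,0.03],0],[[0,-0.004,0.06],0],[[0,-0.006,0.09],0],[[0,-0.008,0.12],0],[[0,-0.01,0.15],0],[[0,-0.012,0.18],0],[[0,-0.014,0.21],0],[[0,-0.016,0.23],0]]}}

```text
time: 11.58
eef_pos: [0.5011, 0.2458, 0.0791]
ee_rot: [3.075, -0.008, -2.996]
wrist_force: [-0.6, -1.6, 5.9]
grip_width: 0.206
```

```bash
python3 chk.py c7; python3 -c "
from h import *
to(.501,.246,.0485,.1476)"
```

```text
t 11.58 tcp [0.5011 0.2458 0.0791] [ 3.075  -0.0085 -2.9958] w 0.206 F [-0.6 -1.6  5.9]  CMD [ 0.0175  0.0201 -0.2538] -0.0018
rodaxis [-0.9894 -0.1452  0.0085]
scene {'centre': [323.7, 213.1], 'score': 0.82} [0.4826958  0.24484283 0.08005901]
t 11.78 tcp [0.5008 0.2456 0.0793] [ 3.0754 -0.0093 -2.9961] w 0.208 F [-0.7 -2.6 -0.3]  CMD [-0.0025 -0.0084  0.1539] -0.002
```

View pics/c7.png

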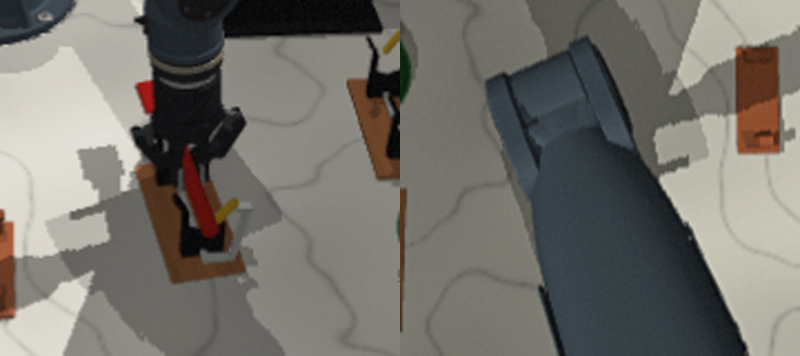

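The near jaw nose has swung aside (now at 227,211) at about 6 N. I go on to the seat.

>>> {"method": "arm_command", "body": {"moves": [[[0,-0.002,0.03],0],[[0,-0.004,0.06],0],[[0,-0.006,0.09],0],[[0,-0.008,0.115],0],[[0,-0.008,0.135],0],[[0,-0.008,0.15],0],[[0,-0.008,0.155],0],[[0,-0.008,0.155],0]]}}

```text
time: 12.45
eef_pos: [0.5001, 0.2463, 0.0495]
ee_rot: [3.075, -0.009, -2.996]
wrist_force: [-6.7, -2.5, 18.0]
grip_width: 0.206
```

```bash
python3 chk.py c8; python3 -c "
from h import *
to(.501,.246,.0475,.1476)"
```

```text
t 12.45 tcp [0.5001 0.2463 0.0495] [ 3.0745 -0.0092 -2.9959] w 0.206 F [-6.7 -2.5 18. ]  CMD [ 0.0141  0.0272 -0.4013] -0.0018
rodaxis [-0.9894 -0.1452  0.0092]
scene {'centre': [324.0, 222.2], 'score': 0.56} [0.48651037 0.24649101 0.0505413 ]
t 12.65 tcp [0.5001 0.2463 0.0496] [ 3.0745 -0.009  -2.9958] w 0.211 F [-6.2 -3.2 18. ]  CMD [-0.0044 -0.0027  0.0101] -0.0017
```

View pics/c8.png

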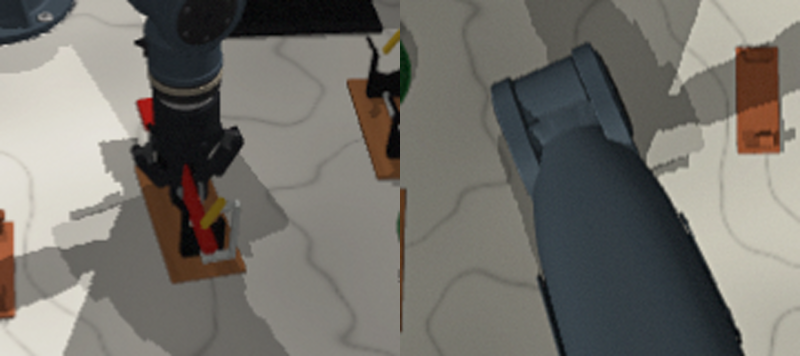

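```bash
python3 -c "
from h import *
p=camera('scene')
a=np.array([np.cos(.1476),np.sin(.1476),0])
for d in (.09,.1,.11): print(d,proj(p,np.array([.498,.246,.05])+a*d),proj(p,np.array([.501,.2475,.05])+a*d))
cv2.imwrite('pics/c9.png',cv2.resize(cv2.cvtColor(p['image'],cv2.COLOR_RGB2BGR)[180:275,290:365],None,fx=6,fy=6,interpolation=cv2.INTER_CUBIC))"
```

```text
0.09 [333.13184083 249.53108604] [333.86086146 250.36985895]
0.1 [334.16944248 252.36734593] [334.90393888 253.21524039]
0.11 [335.2178145  255.23461561] [335.95784128 256.09174367]
```

View pics/c9.png

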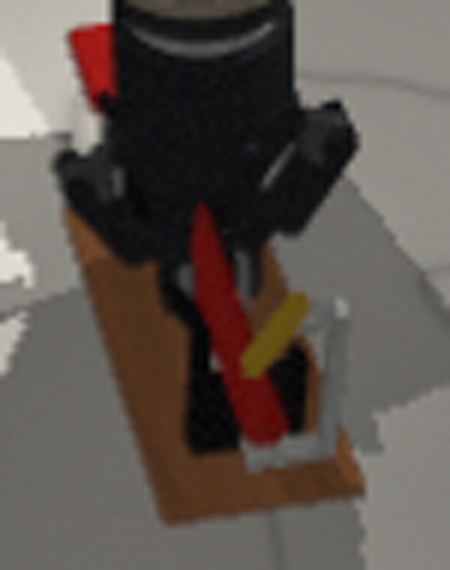

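The handle end is at (334.5,252) against 252–253 expected. The nose lies across the handle in its original closed position. I let go and withdraw straight up.

>>> {"method": "arm_command", "body": {"moves": [[[0,0,0],0],[[0,0,0],0],[[0,0,0],0],[[0,0,0],0],[[0,0,0],0],[[0,0,0],0]], "gripper": -0.3}}

```text
time: 13.2
eef_pos: [0.5, 0.2463, 0.0493]
ee_rot: [3.075, -0.009, -2.996]
wrist_force: [0.9, -0.1, 1.0]
grip_width: 0.65
```

```bash
python3 -c "
from h import *
to(.501,.246,.20,.1476)"
```

```text
t 13.2 tcp [0.5    0.2463 0.0493] [ 3.0746 -0.0094 -2.9958] w 0.65 F [ 0.9 -0.1  1. ]  CMD [ 0.0024  0.0483 -0.7518] -0.0017
```

>>> {"method": "arm_command", "body": {"moves": [[[0,0.002,-0.03],0],[[0,0.006,-0.1],0],[[0,0.013,-0.2],0],[[0,0.02,-0.32],0],[[0,0.03,-0.45],0],[[0,0.04,-0.6],0],[[0,0.048,-0.75],0],[[0,0.048,-0.75],0]]}}

```text
time: 13.87
eef_pos: [0.5038, 0.247, 0.2058]
ee_rot: [3.072, -0.001, -2.996]
wrist_force: [0.1, 0.9, 0.0]
grip_width: 0.647
```

>>> {"method": "arm_command", "body": {"moves": [[[0.15,0.1,-0.1],0],[[0.3,0.3,-0.2],0],[[0.4,0.5,-0.2],0],[[0.5,0.7,-0.2],0],[[0.5,0.9,-0.2],0],[[0.5,1.0,-0.2],0],[[0.5,1.0,-0.2],0],[[0.5,1.0,-0.2],0]]}}

```text
time: 14.53
eef_pos: [0.3754, 0.4287, 0.2596]
ee_rot: [3.072, -0.001, -2.993]
wrist_force: [-0.2, -0.3, -0.6]
grip_width: 0.652
```

```bash
python3 chk.py c10
```

```text
t 14.53 tcp [0.3754 0.4287 0.2596] [ 3.0721e+00 -1.1000e-03 -2.9926e+00] w 0.652 F [-0.2 -0.3 -0.6]  CMD [-0.4714 -1.0371  0.5771] 0.0013
rodaxis [-0.9889 -0.1485  0.0011]
scene {'centre': [323.9, 223.1], 'score': 0.93} [0.70869731 0.21406254 0.26063932]
top {'centre': [229.8, 205.7], 'score': 0.64} [0.48666224 0.23100409 0.26063932]
```

View pics/c10.png

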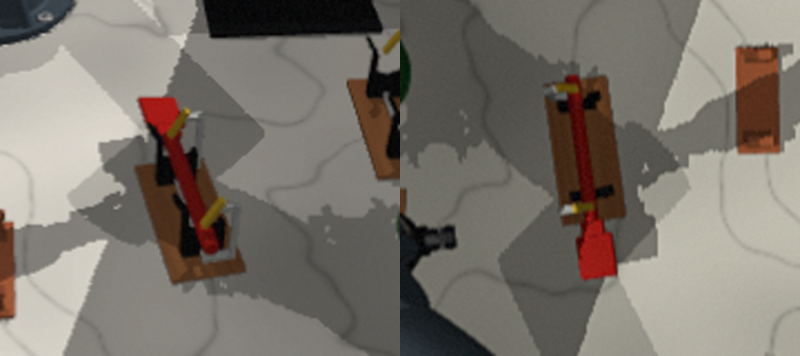

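Both noses lie over the handle, the handle sits in both forks, and the gripper is clear.

```bash
python3 -c "
from h import *
for n in ('scene','top'):
    p=camera(n)
    for k in ('red_scraper_mid','blue_scraper_mid'):
        for d in place_of(p,k): print(n,k,d['score'],atz(p,d['centre'],.05 if k[0]=='r' else .038).round(4))
print(finish_job())"
```

```text
scene red_scraper_mid 0.77 [0.4889 0.2508 0.05  ]
scene blue_scraper_mid 0.72 [ 0.5039 -0.2935  0.038 ]
scene blue_scraper_mid 0.59 [0.4685 0.2582 0.038 ]
top red_scraper_mid 0.8 [0.4961 0.2518 0.05  ]
top blue_scraper_mid 0.78 [ 0.4859 -0.2956  0.038 ]
the job is handed in; nothing more can be done
None
```

The red scraper is put away in the clip nearest the robot and the job is handed in at about 15 s of the 38 s; `finish_job()` gave no verdict.

- **What I did:** I gripped the handle at its middle and lifted it off its rest. On the way to the clip, joint 6 reached its range limit and left the tool tilted about 4 degrees about the handle's axis. I turned the scraper half a turn, so its blade points towards the robot, and pressed it down. The jaw nose was seen swung aside at about 6 N, and the handle stopped on its seat at 18 N. I then let go and withdrew upwards.
- **Seat position:** The last pictures show the handle in both forks with both yellow noses over it, and the gripper is clear. The top camera puts the handle's middle at (0.496, 0.252), and the scene camera at (0.489, 0.251). The clip's middle is about (0.499, 0.246), so the offset is roughly 2 to 10 mm lengthwise and 6 mm across, inside the 25 mm and 12 mm limits.
- **Disagreements:**
  - The two cameras differ by about 7 mm lengthwise, and the seated handle's end pixel suggests it sits closer to the middle than the network says.
  - The blue scraper was never approached; its network readings drifted 9 mm between looks, which I take to be network noise.
- **Not measured:** I had no jaw-angle reading, so I judged the jaw closed from the pictures only.

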